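# Rinse the dial thermometer and zero its peak pointer

### The arm

A 7-joint arm with a two-finger parallel gripper is mounted at the origin on the work surface. World frame = base frame: x ahead of the robot, y to its left, z up, the work surface at z = 0. Lengths are in m, angles in rad, forces in N, time in s.
With the tool pointing down it reaches from about 0.425 to 0.925 m from the base axis. Payload 6.8 kg.
Tool frame: the origin (TCP) lies midway between the tips of the shut fingers; the grasp point (between the pads) lies 19 mm behind it; z points along the fingers, y is the line along which they close (so a half turn about z gives the same grasp; the last joint's range is limited). The gripper opens to 88 mm and grips with 3 to 60 N. Pads are 20 mm wide; open, the fingers measure 115 mm over their backs; the gripper's body (75 mm by 178 mm) begins 61 mm behind the grasp point.
Start: joints at [1, 0.477, 0.022, 1.555, -0.011, 1.109, -0.083], TCP at [0.301, -0.604, 0.223] pointing down, gripper open.
Joint ranges: [-2.96, 2.96], [-0.34, 2.1], [-1.41, 1.46], [0.24, 2.44], [-1.37, 4.51], [0.17, 1.92], [-2.96, 2.96]. Speed limits (rad/s): [2.39, 2.39, 3.14, 3.14, 3.14, 3.14, 3.14].

### API

Orientations are given as a unit quaternion [w, x, y, z].
In Python, from workcell import robot, grab_frame gives the robot as it stands.
- The arm moves only by the tool step_arm, never from a script. Its argument "commands" is a list of rows, each a list of 7 numbers: the shift along the tool's x, y, z each as a share of 100 mm, from -1 to 1, then the turn, a rotation vector about the tool's x, y, z each as a share of 120 degrees, from -1 to 1, then the closure, from 0 (fully open) to 1 (shut). In form: [[x, y, z, wx, wy, wz, jaw], ...]. A call has 1 to 12 rows; each row shifts and turns the commanded pose from where the row before left it, along the tool's axes as they then stand; what a row does not reach is not made up. A row lasts 1/8 s, in which the tool goes at most 62.5 mm and 10.7 degrees, less where a joint would pass 70% of its speed; a pose out of reach is approached as far as the arm can. A call with a number of a shift or a turn outside -1 to 1 is refused whole. A call with a gripper value outside its range is refused whole. The fingers move at their own pace and stop on an object; "squeeze" is the grip in N (left out, the last holds). Time passes only in rows, so rows that do not move let the fingers close. It gives the time, the measured TCP pose, the force, the opening and the grip force at its end, in the units of the state.
- robot.sense(): the state, without advancing time (a new reading comes with each control period).
- grab_frame(name): name is "side" or "top" or "wrist"; returns a dict with "color" (480x640x3 uint8, blue, green, red), "K" (3x3 intrinsics, pixels), "k1" (the pictures are not rectified: a ray, as slopes to the right and down, at radius r is drawn at 1 + k1 r^2 times it, then the intrinsics apply), "R" (3x3) and "t" (3): a world point X has camera coordinates R X + t. Camera axes: x right, y down, z forward; pixel columns grow to the right and rows downward; lengths in m; the calibration is good to about 2 mm. A picture is of the moment at which its call begins. There is no depth.
- robot.hand_in(): hands the job in; it is judged then, once.
The state is a dict: "time_s": time; "qpos": joint angles; "joint_vel": joint speeds; "joint_torque": joint torques, N m; "tcp_pos": TCP position; "tool_rot": TCP orientation; "ft_force": force on the tool from outside, world axes, zero at the start; "ft_torque": the same for the moment, N m; "opening": finger opening in m; "finger_force": force on a finger pad.
Only numpy, scipy, OpenCV 4.12 (cv2) and the standard library are available. Lean on these libraries where they do the work, as an engineer would, in place of code of your own. Each camera call takes 0.05 s, during which the arm holds its last target. There are 200 camera calls.

### The job

Lift the dial thermometer out of its black stand by its white housing, dip the tip of its probe into the steel rinse cup, at least halfway down, and lower it back into the stand without dropping it in. Once it is seated and let go, take the orange knob on its top and turn it clockwise until the red peak pointer is fully home at the green zero stop. Keep the thermometer roughly upright throughout, and leave the cup and everything else on the bench standing where they are.

Things in the scene. Friction and masses are not known exactly. Their poses are not given: they have to be found in the camera images.
- thermometer: Dial thermometer: white box housing, 70 (x) x 54 (y) x 36 (z) mm, about 0.25 kg, thin blue band, 8 mm steel probe 90 mm straight down from its underside. Origin: centre of the housing's underside; z up. Dial (52 mm across) on the top face with the orange knob in its middle (knob top 64 mm above the origin). Grip the box across its 54 mm width (y); these sides overhang the stand by 4 mm.
- probe_tip (a point): Tip of the probe, 90 mm below the thermometer's origin.
- peak_knob (a joint): Angle of the orange knob and its red pointer, rad: 0 = home at the fixed green zero stop, pointing along the thermometer's +x; grows counter-clockwise seen from above, to 3.4. Reset by turning clockwise. Stiff (about 0.03 N m), stays where left. Starts at 1.8 to 2.5: more than one grasp can turn, so let go and take it again.
- knob_grip (a point): Point on the knob's vertical axis at which to pinch it, 56 mm above the thermometer's origin. The grip is a bar 30 mm long, 10 mm wide, reaching from 14 mm below to 8 mm above this point; the dial face is 20 mm below it. The bar lies along the pointer; this point's x axis is the pointer's direction.
- stand_seat (a point): Black stand, fixed: plate 94 (x) x 46 (y) mm, top 100 mm above the bench, on end legs over a base 125 x 90 mm. Point: centre of the plate's top, on the axis of its 19 mm through hole; the seated thermometer's origin lies here. End walls, 14 mm high at x = +-39 to 47 mm, keep the housing from turning (4 mm play each end; either way round fits); y sides open.
- rinse_cup: Steel rinse cup, loose, 0.28 kg: 80 mm tall, 74 mm across at the rim, 66 mm at the foot, wall 3 mm, floor 5 mm thick. Origin: centre of its underside.
- cup_mouth (a point): Centre of the cup's mouth, at rim height, 80 mm above its underside.
- dropper: Bystander: small amber dropper bottle with black cap, 32 mm across, 70 mm tall. Origin: centre of its underside.
- marker: Bystander: blue marker pen with black cap lying flat, 125 x 15 x 15 mm. Origin: centre of its underside.
- slide_box: Bystander: flat blue and white slide box, 90 x 170 x 34 mm. Origin: centre of its underside.
- pen_cup: Bystander: grey cup, 72 mm across and 90 mm tall, with coloured pens standing to 140 mm. Origin: centre of its underside.
- stain_jar: Bystander: green glass jar with white lid, 60 mm across, 85 mm tall. Origin: centre of its underside.
- meter: Bystander: white hand-held meter with a black screen lying flat, 110 x 62 x 31 mm. Origin: centre of its underside.
- tube_rack: Bystander: open orange box of capped tubes, 120 x 70 x 50 mm, tubes to 76 mm. Origin: centre of its underside.

How it is judged:
By the outcome, as a careful person would: the job done as asked, in the order asked, and still so for the second after the job is handed in, with the robot touching nothing.
It also fails if it takes over 72 s, if anything falls off the work surface, if the arm or the gripper's body presses on something with over 40 N, if the wrist force passes 120 N, or if a joint passes its speed limit or range.

## Working session

There is one attempt and no reset: what is moved stays moved. The work goes in short steps, Python scripts to look and compute and a tool call to move; the robot and the scene stay as the last step left them, time stands still between calls to the robot, and variables do not carry over. Pictures are saved under pics/ and viewed, at most 10 in all, crops included, and the job is handed in when it is done.

Besides the shell and the picture viewer there is one more tool, called after "Call:" by a JSON object that holds its "name" and its "arguments". step_arm: Moves the arm, as the interface text tells. Shift numbers are shares of 100 mm and turn numbers shares of 120 degrees, none past 1 either way. Its arguments: {"type":"object","properties":{"commands":{"type":"array","items":{"type":"array","items":{"type":"number","minimum":-1,"maximum":1}}},"squeeze":{"type":"number"}},"required":["commands"]}

```bash
mkdir -p pics
cat > h.py <<'E'
import numpy as np, cv2
from workcell import robot, grab_frame
def save(n,f):
    d=grab_frame(n); cv2.imwrite(f'pics/{f}.png',d['color']); np.savez(f'pics/{f}.npz',**{k:np.array(d[k]) for k in('K','k1','R','t')}); return d
def proj(d,X):
    c=np.atleast_2d(X)@np.array(d['R']).T+np.array(d['t']); s=c[:,:2]/c[:,2:]; s=s*(1+float(d['k1'])*(s**2).sum(1,keepdims=True))
    K=np.array(d['K']); return s@K[:2,:2].T+K[:2,2]
def ray(d,uv):
    K=np.array(d['K']); p=(np.array(uv,float)-K[:2,2])/[K[0,0],K[1,1]]; s=p.copy()
    for _ in range(20): s=p/(1+float(d['k1'])*(s@s))
    R=np.array(d['R']); v=R.T@np.r_[s,1]; return -R.T@np.array(d['t']), v
def atz(d,uv,z):
    o,v=ray(d,uv); return o+v*(z-o[2])/v[2]
def load(f): return dict(np.load(f'pics/{f}.npz'))
E
python3 - <<'E'
from h import *
for n in('side','top','wrist'):
    d=save(n,n+'0'); R=np.array(d['R']); print(n,(-R.T@d['t']).round(3),R[2].round(2),d['K'][0][0],d['k1'])
s=robot.sense(); print(s['tcp_pos'],s['tool_rot'],s['ft_force'],s['opening'],s['time_s'])
E
```

```text
side [ 0.504 -0.845  0.774] [ 0.06  0.78 -0.62] 475.1547007089463 -0.010737560898541144
top [ 0.492 -0.003  1.36 ] [ 0.08  0.01 -1.  ] 475.3758892677476 0.03103547625808624
wrist [ 0.376 -0.565  0.383] [-0.27 -0.13 -0.95] 370.12253284104935 -0.035653449332916934
[ 0.30114707 -0.60360044  0.22193452] [-6.53555683e-04  9.73342148e-01  2.29356904e-01 -2.13387763e-04] [-0.89372284  0.40032889 -1.00785099] 0.08775661295548265 0.15
```

View pics/top0.png

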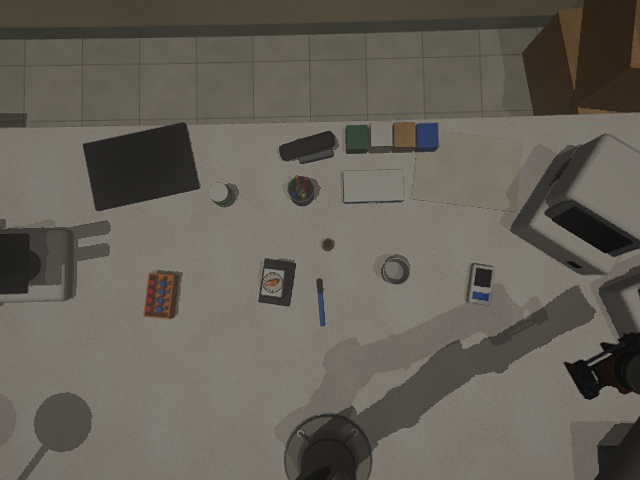

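View pics/side0.png

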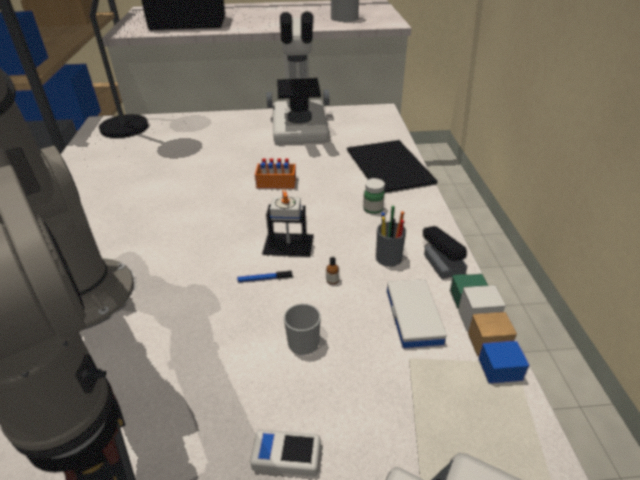

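The top view shows the thermometer in its stand at about (273,281), the cup at (396,268), the dropper at (328,244) and the marker at (321,302). In the side view the stand is at about (288,225) and the cup at (303,328). I'll enlarge the stand and the cup.

Run:
```python
from h import *
t=cv2.imread('pics/top0.png'); s=cv2.imread('pics/side0.png')
def crop(im,x,y,w,h,f): return cv2.resize(im[y:y+h,x:x+w],None,fx=f,fy=f,interpolation=cv2.INTER_CUBIC)
a=crop(t,250,252,50,60,8); b=crop(s,255,180,75,80,5)
c=crop(t,370,245,50,50,6)
M=np.zeros((600,800,3),np.uint8); M[:480,:400]=a; M[:400,400:775]=b[:, :375]; 
d=crop(s,275,295,60,65,3); M[405:600,400:580]=d; M[405:600,590:785]=cv2.resize(t[245:295,370:420],(195,195),interpolation=cv2.INTER_CUBIC)
cv2.imwrite('pics/m1.png',cv2.convertScaleAbs(M,alpha=1.4))
T=load('top0'); S=load('side0')
for uv,z in(((273,281),.136),((276,282),.1),((396,268),.08),((328,244),.07),((321,302),.015)): print(uv,atz(T,uv,z).round(4))
print(atz(S,(303,312),.08))
```

```text
(273, 281) [0.4913 0.1284 0.136 ]
(276, 282) [0.4885 0.1244 0.1   ]
(396, 268) [ 0.5184 -0.1964  0.08  ]
(328, 244) [ 0.5881 -0.0157  0.07  ]
(321, 302) [0.4293 0.0074 0.015 ]
[ 0.51451387 -0.18241095  0.08      ]
```

View pics/m1.png

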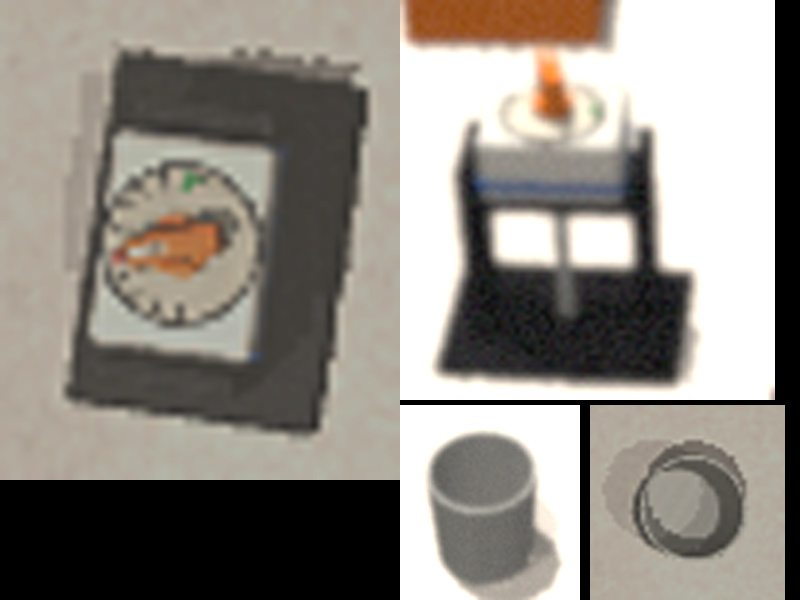

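The montage gives the housing-top corners, the green stop at the top of the dial, and the pointer at image left, about 110° from the stop. I'll solve the poses from these corners.

```bash
cat > m.py <<'E'
from h import *
from scipy.optimize import least_squares
T=load('top0'); S=load('side0')
top=np.array([(112,130),(275,147),(258,362),(88,345)])/8+[250,252]
base=np.array([(118,52),(368,88),(318,432),(68,398)])/8+[250,252]
def rect(p,L,W,z): # corners: +x+y, +x-y, -x-y, -x+y
    c,s=np.cos(p[2]),np.sin(p[2]); q=np.array([(L,W),(L,-W),(-L,-W),(-L,W)])/2
    return np.c_[q@np.array([[c,s],[-s,c]])+p[:2],np.full(4,z)]
for nm,pts,L,W,z in(('box',top,.07,.054,.136),('base',base,.125,.09,.01)):
    r=least_squares(lambda p:(proj(T,rect(p,L,W,z))-pts).ravel(),[.49,.125,-.1]); print(nm,r.x.round(4),np.degrees(r.x[2]).round(1),r.fun.round(1))
# side: plate top/box: box top corners in side crop
sb=np.array([(476,138),(626,150)])/5.0
# cup joint fit: rim centres
def res(p): return np.r_[proj(T,[p[0],p[1],.08])[0]-[395.6,269.1],proj(S,[p[0],p[1],.08])[0]-[302.7,317.7]]
r=least_squares(res,[.51,-.19]); print('cup',r.x.round(4),r.fun.round(1))
th=np.linspace(0,2*np.pi,200)
def ext(d,z,rad): q=proj(d,np.c_[r.x[0]+rad*np.cos(th),r.x[1]+rad*np.sin(th),np.full(200,z)]); return q.min(0).round(1),q.max(0).round(1)
print('rim top',ext(T,.08,.037),'foot top',ext(T,0,.033),'rim side',ext(S,.08,.037))
b=least_squares(lambda p:(proj(T,rect(p,.07,.054,.136))-top).ravel(),[.49,.125,-.1]).x
tip=atz(T,np.array([118,257])/8+[250,252],.139); v=tip[:2]-b[:2]; print('pointer',np.degrees(np.arctan2(v[1],v[0])-b[2]),np.linalg.norm(v))
print('side box top proj',proj(S,rect(b,.07,.054,.136)).round(1))
s=robot.sense(); from scipy.spatial.transform import Rotation as Ro
R=Ro.from_quat(s['tool_rot'],scalar_first=True).as_matrix(); print(R.round(3))
E
python3 m.py
```

```text
box [ 0.487   0.1287 -0.1159] -6.6 [-0.2 -0.1  0.4 -0.3 -0.2  0.1  0.   0.3]
base [ 0.4875  0.1299 -0.1609] -9.2 [ 0.  -0.3  0.1 -0.5  0.1  0.5 -0.2  0.3]
cup [ 0.514  -0.1965] [ 0.5  0.6  0.4 -0.5]
rim top (array([382.3, 255.9]), array([409.9, 283.5])) foot top (array([380.2, 258.7]), array([403.4, 281.8])) rim side (array([284.3, 303.8]), array([321.8, 331.5]))
pointer 105.14919590163689 0.020835204661355446
side box top proj [[299.4 197.7]
 [297.8 210. ]
 [268.6 209.7]
 [271.2 197.4]]
[[ 0.895  0.446 -0.001]
 [ 0.446 -0.895  0.001]
 [-0.    -0.001 -1.   ]]
```

Call:
{"name": "step_arm", "arguments": {"commands": [[0, 0, -0.15, 0, 0, 0.072, 0], [0, 0, -0.15, 0, 0, 0.072, 0], [0, 0, -0.1, 0, 0, 0.072, 0], [0, 0, 0, 0, 0, 0.072, 0], [0.185, -0.47, 0, 0, 0, 0, 0], [0.185, -0.47, 0, 0, 0, 0, 0], [0.185, -0.47, 0, 0, 0, 0, 0], [0.185, -0.47, 0, 0, 0, 0, 0], [0.185, -0.47, 0, 0, 0, 0, 0], [0.185, -0.47, 0, 0, 0, 0, 0], [0.185, -0.47, 0, 0, 0, 0, 0], [0.185, -0.47, 0, 0, 0, 0, 0]]}}

```text
time_s: 1.65
tcp_pos: [0.501, -0.2509, 0.2626]
tool_rot: [0.0, 0.998, -0.07, -0.0]
ft_force: [1.0, -0.3, 0.7]
opening: 0.0877
finger_force: 0.0
```

Call:
{"name": "step_arm", "arguments": {"commands": [[-0.08, -0.46, 0, 0, 0, 0, 0], [-0.08, -0.46, 0, 0, 0, 0, 0], [-0.08, -0.46, 0, 0, 0, 0, 0], [-0.08, -0.46, 0, 0, 0, 0, 0], [-0.08, -0.46, 0, 0, 0, 0, 0], [-0.08, -0.46, 0, 0, 0, 0, 0], [-0.08, -0.46, 0, 0, 0, 0, 0], [-0.08, -0.46, 0, 0, 0, 0, 0], [0, 0, 0, 0, 0, 0, 0], [0, 0, 0, 0, 0, 0, 0]]}}

```text
time_s: 2.9
tcp_pos: [0.4886, 0.1201, 0.2624]
tool_rot: [0.0, 0.998, -0.07, -0.0]
ft_force: [0.1, -0.5, 0.1]
opening: 0.0875
finger_force: 0.0
```

```bash
cat >> h.py <<'E'
from scipy.spatial.transform import Rotation as Ro
def st(tgt=None):
    s=robot.sense(); R=Ro.from_quat(s['tool_rot'],scalar_first=True).as_matrix(); p=np.array(s['tcp_pos'])
    print('t',round(s['time_s'],2),'tcp',p.round(4),'yaw_y',np.degrees(np.arctan2(R[1,1],R[0,1])).round(2),'z',R[:,2].round(4),'F',np.round(s['ft_force'],1),'T',np.round(s['ft_torque'],2),'open',round(s['opening'],4),'ff',s['finger_force'],'q',np.round(s['qpos'],2))
    if tgt is not None: print('tool d/100mm',(R.T@(np.array(tgt)-p)*10).round(3))
    return p,R
E
python3 - <<'E'
from h import *
st([.487,.129,.2]); save('wrist','w1')
E
```

```text
t 2.9 tcp [0.4886 0.1201 0.2624] yaw_y -98.07 z [-5.e-04 -7.e-04 -1.e+00] F [ 0.1 -0.5  0.1] T [ 0.06  0.01 -0.02] open 0.0875 ff 0.0 q [-0.11  0.17 -0.29  1.89  0.06  1.08 -2.13]
tool d/100mm [-0.028 -0.087  0.624]
```

View pics/w1.png

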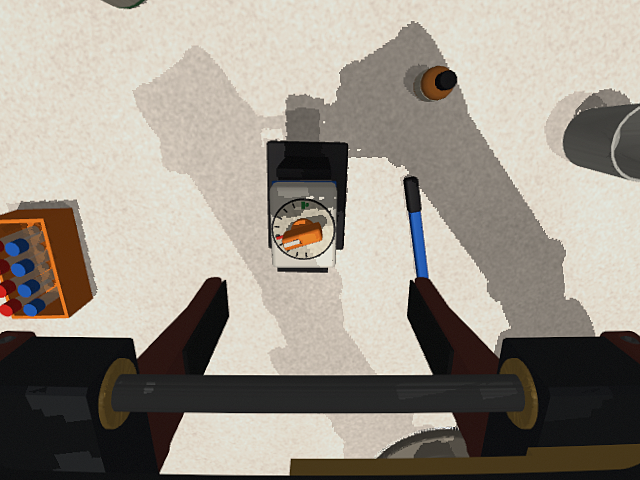

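The wrist view shows the housing spanning about (272–337, 181–268), the green stop at (304,204) and the red pointer tip at (279,237). I'll overlay the model to check the pose.

Run:
```python
from h import *
W=load('w1'); im=cv2.imread('pics/w1.png'); f=6; x0,y0=255,130
c=cv2.resize(im[y0:y0+100+50,x0:x0+110][:100+50],None,fx=4,fy=4,interpolation=cv2.INTER_CUBIC)
R=W['R']; print((-R.T@W['t']).round(3),R.round(2))
def rect(p,L,Wd,z):
    cc,s=np.cos(p[2]),np.sin(p[2]); q=np.array([(L,Wd),(L,-Wd),(-L,-Wd),(-L,Wd)])/2
    return np.c_[q@np.array([[cc,s],[-s,cc]])+p[:2],np.full(4,z)]
p=[.487,.129,np.radians(-8)]
for L,Wd,z,col in((.07,.054,.136,(0,0,255)),(.07,.054,.1,(0,255,0)),(.125,.09,.01,(255,0,255)),(.094,.046,.114,(255,255,0))):
    q=proj(W,rect(p,L,Wd,z)); print(q.round(0).tolist()); cv2.polylines(c,[np.int32((q-[x0,y0])*4)],True,col,1)
cv2.imwrite('pics/w1c.png',c)
```

```text
[0.571 0.11  0.424] [[-0.14 -0.99  0.  ]
 [-0.94  0.13  0.3 ]
 [-0.3   0.04 -0.95]]
[[274.0, 186.0], [343.0, 186.0], [341.0, 269.0], [277.0, 269.0]]
[[278.0, 179.0], [340.0, 179.0], [339.0, 254.0], [281.0, 254.0]]
[[269.0, 141.0], [352.0, 141.0], [349.0, 249.0], [273.0, 249.0]]
[[281.0, 167.0], [336.0, 167.0], [335.0, 272.0], [284.0, 272.0]]
```

View pics/w1c.png

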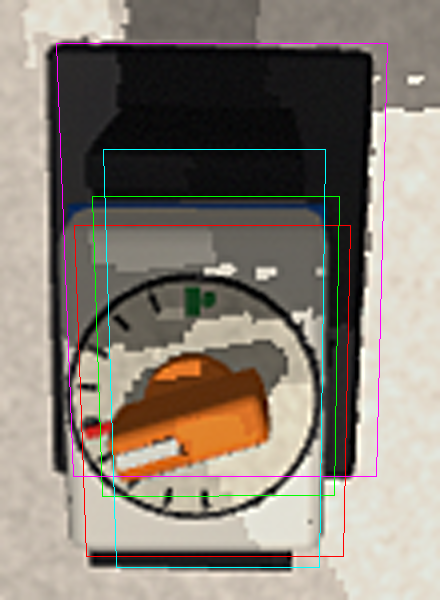

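The overlay shows the real housing about 3 to 4 mm further toward +y than the model. Height, yaw and x all agree. I'll correct to y = 0.132, descend and grip.

Call:
{"name": "step_arm", "arguments": {"commands": [[-0.03, -0.12, 0.2, 0, 0, 0, 0], [0, 0, 0.4, 0, 0, 0, 0], [0, 0, 0.3, 0, 0, 0, 0], [0, 0, 0.3, 0, 0, 0, 0], [0, 0, 0.25, 0, 0, 0, 0], [0, 0, 0.18, 0, 0, 0, 0], [0, 0, 0, 0, 0, 0, 0], [0, 0, 0, 0, 0, 0, 0]]}}

```text
time_s: 3.95
tcp_pos: [0.488, 0.1325, 0.1003]
tool_rot: [0.0, 0.997, -0.071, 0.0]
ft_force: [-0.3, 0.6, 0.7]
opening: 0.088
finger_force: 0.0
```

Call:
{"name": "step_arm", "arguments": {"commands": [[0, 0, 0, 0, 0, 0, 0.3], [0, 0, 0, 0, 0, 0, 0.4], [0, 0, 0, 0, 0, 0, 0.5], [0, 0, 0, 0, 0, 0, 0.6], [0, 0, 0, 0, 0, 0, 0.6], [0, 0, 0, 0, 0, 0, 0.6]], "squeeze": 25}}

```text
time_s: 4.7
tcp_pos: [0.4874, 0.1331, 0.0998]
tool_rot: [0.0, 0.998, -0.07, 0.0]
ft_force: [-1.4, -1.1, 4.2]
opening: 0.0539
finger_force: 25.0
```

Run:
```python
from h import *
st([.487,.132,.099])
```

```text
t 4.7 tcp [0.4874 0.1331 0.0998] yaw_y -98.05 z [ 0.e+00 -3.e-04 -1.e+00] F [-1.4 -1.1  4.2] T [-0.27  0.26  0.02] open 0.0539 ff 25.00063419342041 q [-0.16  0.38 -0.28  2.05  0.15  0.73 -2.24]
tool d/100mm [-0.002  0.011  0.008]
```

Call:
{"name": "step_arm", "arguments": {"commands": [[0, 0, -0.05, 0, 0, 0, 0.6], [0, 0, -0.15, 0, 0, 0, 0.6], [0, 0, -0.25, 0, 0, 0, 0.6], [0, 0, -0.3, 0, 0, 0, 0.6], [0, 0, -0.3, 0, 0, 0, 0.6], [0, 0, -0.15, 0, 0, 0, 0.6], [0, 0, 0, 0, 0, 0, 0.6]]}}

```text
time_s: 5.58
tcp_pos: [0.4878, 0.1334, 0.2206]
tool_rot: [-0.0, 0.998, -0.07, 0.001]
ft_force: [-1.1, -0.8, -3.7]
opening: 0.0539
finger_force: 25.0
```

Call:
{"name": "step_arm", "arguments": {"commands": [[0.05, 0.2, 0, 0, 0, 0, 0.6], [0.09, 0.4, 0, 0, 0, 0, 0.6], [0.09, 0.4, 0, 0, 0, 0, 0.6], [0.09, 0.4, 0, 0, 0, 0, 0.6], [0.09, 0.4, 0, 0, 0, 0, 0.6], [0.09, 0.4, 0, 0, 0, 0, 0.6], [0.09, 0.4, 0, 0, 0, 0, 0.6], [0.09, 0.4, 0, 0, 0, 0, 0.6], [0.05, 0.23, 0, 0, 0, 0, 0.6], [0, 0, 0, 0, 0, 0, 0.6], [0, 0, 0, 0, 0, 0, 0.6]]}}

```text
time_s: 6.95
tcp_pos: [0.514, -0.1954, 0.2186]
tool_rot: [-0.001, 0.998, -0.07, -0.001]
ft_force: [-0.0, 0.1, -2.3]
opening: 0.0537
finger_force: 25.0
```

Run:
```python
from h import *
st([.514,-.197,.12]); d=save('side','s2')
c=cv2.resize(d['color'][200:400,190:420],None,fx=3,fy=3,interpolation=cv2.INTER_CUBIC)
cv2.imwrite('pics/s2c.png',c)
```

```text
t 6.95 tcp [ 0.514  -0.1954  0.2186] yaw_y -97.98 z [-0.0017  0.0012 -1.    ] F [-0.   0.1 -2.3] T [0.04 0.03 0.02] open 0.0537 ff 24.99976247549057 q [ 0.33  0.28 -0.09  1.86  0.03  1.01 -1.49]
tool d/100mm [0.004 0.017 0.986]
```

View pics/s2c.png

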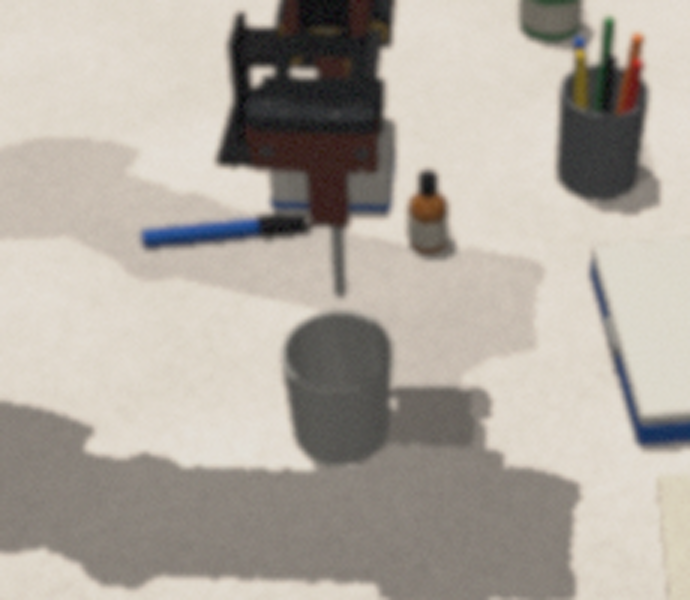

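The probe hangs upright, its tip at about (303,298) in the full image and centred over the cup mouth at (303,317). Now dipping.

Call:
{"name": "step_arm", "arguments": {"commands": [[0, 0.01, 0.1, 0, 0, 0, 0.6], [0, 0, 0.2, 0, 0, 0, 0.6], [0, 0, 0.2, 0, 0, 0, 0.6], [0, 0, 0.2, 0, 0, 0, 0.6], [0, 0, 0.2, 0, 0, 0, 0.6], [0, 0, 0.12, 0, 0, 0, 0.6], [0, 0, 0, 0, 0, 0, 0.6], [0, 0, 0, 0, 0, 0, 0.6], [0, 0, 0, 0, 0, 0, 0.6]]}}

```text
time_s: 8.12
tcp_pos: [0.5149, -0.198, 0.1184]
tool_rot: [0.0, 0.998, -0.07, 0.001]
ft_force: [-0.2, 0.4, -3.4]
opening: 0.054
finger_force: 25.0
```

Run:
```python
from h import *
st(); d=save('side','s3')
c=cv2.resize(d['color'][200:400,190:420],None,fx=3,fy=3,interpolation=cv2.INTER_CUBIC)
cv2.imwrite('pics/s3c.png',c)
```

```text
t 8.12 tcp [ 0.5149 -0.198   0.1184] yaw_y -98.05 z [ 1.5e-03 -4.0e-04 -1.0e+00] F [-0.2  0.4 -3.4] T [ 0.04  0.06 -0.02] open 0.054 ff 24.999606013298035 q [ 0.32  0.4  -0.09  1.94  0.05  0.8  -1.5 ]
```

View pics/s3c.png

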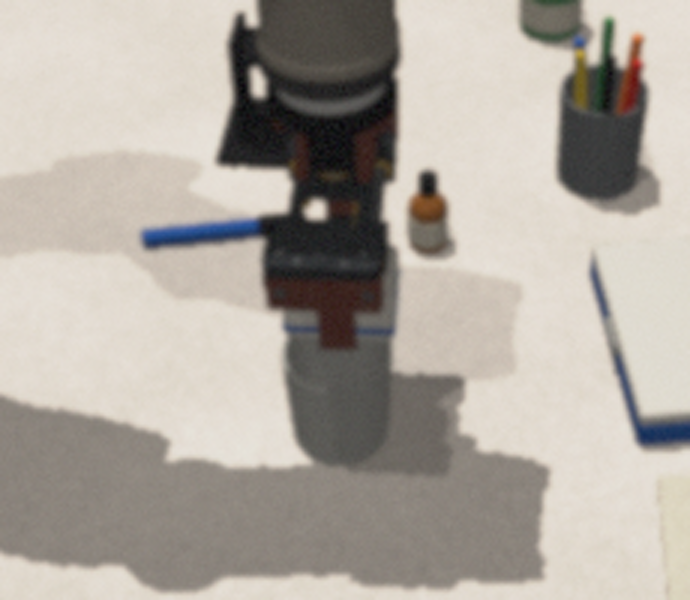

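The probe is in the cup with its tip at z ≈ 0.029. The cup hasn't moved and there's no contact force. Lifting and returning above the stand.

Call:
{"name": "step_arm", "arguments": {"commands": [[0, 0, -0.12, 0, 0, 0, 0.6], [0, 0, -0.25, 0, 0, 0, 0.6], [0, 0, -0.3, 0, 0, 0, 0.6], [0, 0, -0.25, 0, 0, 0, 0.6], [0, 0, -0.1, 0, 0, 0, 0.6], [0, 0, 0, 0, 0, 0, 0.6]]}}

```text
time_s: 8.93
tcp_pos: [0.5146, -0.1979, 0.2203]
tool_rot: [0.0, 0.998, -0.07, 0.001]
ft_force: [0.5, -0.3, -3.2]
opening: 0.0539
finger_force: 25.0
```

Call:
{"name": "step_arm", "arguments": {"commands": [[-0.05, -0.2, 0, 0, 0, 0, 0.6], [-0.09, -0.4, 0, 0, 0, 0, 0.6], [-0.09, -0.4, 0, 0, 0, 0, 0.6], [-0.09, -0.4, 0, 0, 0, 0, 0.6], [-0.09, -0.4, 0, 0, 0, 0, 0.6], [-0.09, -0.4, 0, 0, 0, 0, 0.6], [-0.09, -0.4, 0, 0, 0, 0, 0.6], [-0.09, -0.4, 0, 0, 0, 0, 0.6], [-0.05, -0.24, 0, 0, 0, 0, 0.6], [0, 0, 0, 0, 0, 0, 0.6], [0, 0, 0, 0, 0, 0, 0.6], [0, 0, 0, 0, 0, 0, 0.6]]}}

```text
time_s: 10.42
tcp_pos: [0.4874, 0.1316, 0.2193]
tool_rot: [0.0, 0.997, -0.071, -0.0]
ft_force: [0.2, -0.1, -2.5]
opening: 0.0541
finger_force: 25.0
```

Run:
```python
from h import *
st([.4876,.1333,.0998])
```

```text
t 10.43 tcp [0.4874 0.1316 0.2193] yaw_y -98.18 z [-6.e-04 -8.e-04 -1.e+00] F [ 0.2 -0.1 -2.5] T [ 0.05 -0.01 -0.07] open 0.0541 ff 24.999577403068542 q [-0.13  0.22 -0.3   1.94  0.08  0.99 -2.18]
tool d/100mm [-0.    -0.018  1.195]
```

Call:
{"name": "step_arm", "arguments": {"commands": [[0, -0.01, 0.1, 0, 0, 0, 0.6], [0, 0, 0.2, 0, 0, 0, 0.6], [0, 0, 0.2, 0, 0, 0, 0.6], [0, 0, 0.2, 0, 0, 0, 0.6], [0, 0, 0.2, 0, 0, 0, 0.6], [0, 0, 0.15, 0, 0, 0, 0.6], [0, 0, 0.08, 0, 0, 0, 0.6], [0, 0, 0.04, 0, 0, 0, 0.6], [0, 0, 0, 0, 0, 0, 0.6], [0, 0, 0, 0, 0, 0, 0.6]]}}

```text
time_s: 11.68
tcp_pos: [0.4879, 0.1344, 0.1032]
tool_rot: [-0.0, 0.998, -0.07, 0.001]
ft_force: [-0.2, 0.0, -3.2]
opening: 0.0538
finger_force: 25.0
```

Call:
{"name": "step_arm", "arguments": {"commands": [[0, 0, 0.01, 0, 0, 0, 0.6], [0, 0, 0.01, 0, 0, 0, 0.6], [0, 0, 0, 0, 0, 0, 0.6]]}}

```text
time_s: 12.05
tcp_pos: [0.4875, 0.1342, 0.1007]
tool_rot: [0.0, 0.998, -0.07, 0.0]
ft_force: [-0.3, -0.7, -3.0]
opening: 0.054
finger_force: 25.0
```

Run:
```python
from h import *
st([.4876,.1333,.0998])
```

```text
t 12.05 tcp [0.4875 0.1342 0.1007] yaw_y -98.04 z [ 0.e+00 -1.e-04 -1.e+00] F [-0.3 -0.7 -3. ] T [ 0.02 -0.    0.02] open 0.054 ff 24.999678432941437 q [-0.16  0.38 -0.28  2.05  0.15  0.73 -2.25]
tool d/100mm [0.002 0.009 0.009]
```

Still hanging free, so I'll lower in small steps until the force shows contact.

Call:
{"name": "step_arm", "arguments": {"commands": [[0, 0.01, 0.008, 0, 0, 0, 0.6], [0, 0, 0.005, 0, 0, 0, 0.6], [0, 0, 0, 0, 0, 0, 0.6], [0, 0, 0, 0, 0, 0, 0.6]]}}

```text
time_s: 12.55
tcp_pos: [0.4875, 0.1332, 0.0998]
tool_rot: [0.0, 0.998, -0.07, 0.0]
ft_force: [-2.7, -0.5, 5.4]
opening: 0.0534
finger_force: 25.0
```

Run:
```python
from h import *
st([.4876,.1333,.0998])
```

```text
t 12.55 tcp [0.4875 0.1332 0.0998] yaw_y -98.05 z [ 4.e-04 -1.e-04 -1.e+00] F [-2.7 -0.5  5.4] T [-0.21  0.58  0.01] open 0.0534 ff 25.00079244375229 q [-0.16  0.38 -0.28  2.05  0.15  0.73 -2.24]
tool d/100mm [ 0.001 -0.001  0.   ]
```

Seated: the vertical force went from −3 N to +5.4 N. Releasing, rising and looking.

Call:
{"name": "step_arm", "arguments": {"commands": [[0, 0, 0, 0, 0, 0, 0.4], [0, 0, 0, 0, 0, 0, 0.2], [0, 0, 0, 0, 0, 0, 0], [0, 0, 0, 0, 0, 0, 0], [0, 0, 0, 0, 0, 0, 0]]}}

```text
time_s: 13.18
tcp_pos: [0.4874, 0.1332, 0.0993]
tool_rot: [-0.0, 0.998, -0.07, 0.0]
ft_force: [0.3, -0.1, -0.2]
opening: 0.0872
finger_force: 0.0
```

Call:
{"name": "step_arm", "arguments": {"commands": [[0, 0, -0.1, 0, 0, 0, 0], [0, 0, -0.25, 0, 0, 0, 0], [0, 0, -0.3, 0, 0, 0, 0], [0, 0, -0.4, 0, 0, 0, 0], [0, 0, -0.4, 0, 0, 0, 0], [0, 0, -0.1, 0, 0, 0, 0], [0, 0, 0, 0, 0, 0, 0], [0, 0, 0, 0, 0, 0, 0]]}}

```text
time_s: 14.18
tcp_pos: [0.4865, 0.1328, 0.253]
tool_rot: [0.0, 0.998, -0.07, -0.001]
ft_force: [-0.3, -0.3, -0.0]
opening: 0.0878
finger_force: 0.0
```

Run:
```python
from h import *
st([.4875,.1332,.0998]); d=save('wrist','w4'); c=cv2.resize(d['color'][130:290,230:390],None,fx=3.7,fy=3.7,interpolation=cv2.INTER_CUBIC)
cv2.imwrite('pics/w4c.png',c)
```

```text
t 14.18 tcp [0.4865 0.1328 0.253 ] yaw_y -98.04 z [-2.3e-03 -8.0e-04 -1.0e+00] F [-0.3 -0.3 -0. ] T [0.06 0.01 0.01] open 0.0878 ff 0.0 q [-0.12  0.18 -0.3   1.9   0.06  1.07 -2.16]
tool d/100mm [ 0.012 -0.007  1.532]
```

View pics/w4c.png

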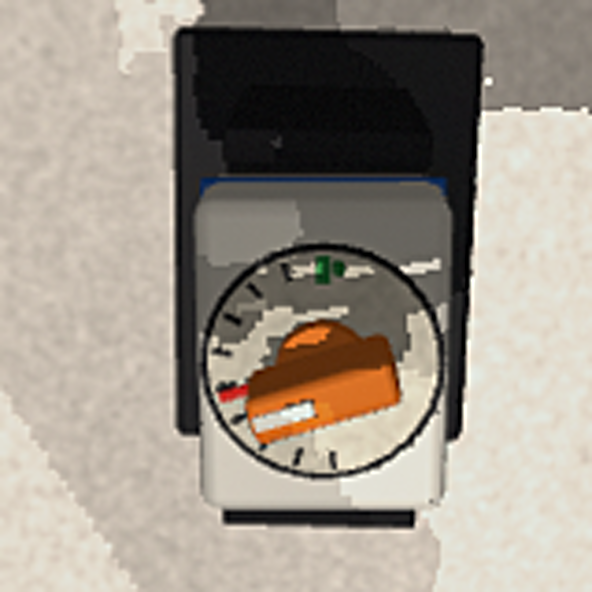

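The thermometer is seated, centred and upright. The knob's top centre is at about crop (323,402), the dial centre at (323,360), the red tip at (230,394) and the green stop at (323,269). I'll convert these to positions.

Run:
```python
from h import *
W=load('w4'); g=lambda u,v,z: atz(W,np.array([u,v])/3.7+[230,130],z)
k=g(323,402,.164); c=g(323,360,.136); r=g(230,394,.137); s=g(323,269,.137)
print(k.round(4),c.round(4)); a=lambda p:np.degrees(np.arctan2(*(p-c)[1::-1]))
print('ptr',a(r),'stop',a(s), np.linalg.norm(r-c),np.linalg.norm(s-c))
b=g(262,442,.164)-g(398,400,.164); print('bar',np.degrees(np.arctan2(b[1],b[0])),np.linalg.norm(b))
b=g(247,392,.164)-g(385,352,.164)
print('bar2',np.degrees(np.arctan2(b[1],b[0])),np.linalg.norm(b))
```

```text
[0.4879 0.1341 0.164 ] [0.488  0.1341 0.136 ]
ptr 102.04695211606206 stop -8.058451527408918 0.021083607523447317 0.019927695498780408
bar 100.02877654764777 0.027621065285397053
bar2 98.78735129669553 0.02754591000259262
```

Call:
{"name": "step_arm", "arguments": {"commands": [[0, 0, 0.1, 0, 0, -0.075, 0], [0, 0, 0.1, 0, 0, -0.083, 0], [0, 0, 0.1, 0, 0, -0.083, 0], [0, 0, 0.1, 0, 0, -0.083, 0], [0, 0, 0.1, 0, 0, -0.083, 0.2], [0, 0, 0, 0, 0, -0.083, 0.3], [0, 0, 0, 0, 0, -0.083, 0.4], [0, 0, 0, 0, 0, -0.083, 0.5], [0, 0, 0, 0, 0, -0.083, 0.5], [0, 0, 0, 0, 0, -0.083, 0.5], [0, 0, 0, 0, 0, -0.083, 0.5], [0, 0, 0, 0, 0, 0, 0.5]]}}

```text
time_s: 15.72
tcp_pos: [0.4868, 0.133, 0.2033]
tool_rot: [-0.001, 0.64, 0.769, -0.001]
ft_force: [0.2, 0.2, -0.5]
opening: 0.0436
finger_force: 0.0
```

Call:
{"name": "step_arm", "arguments": {"commands": [[0, 0, 0, 0, 0, 0, 0.5], [0, 0, 0, 0, 0, 0, 0.5]]}}

```text
time_s: 15.98
tcp_pos: [0.4873, 0.1332, 0.2041]
tool_rot: [-0.0, 0.64, 0.769, -0.0]
ft_force: [-0.4, 0.9, 1.9]
opening: 0.044
finger_force: 0.0
```

Run:
```python
from h import *
st([.488,.134,.1415])
```

```text
t 15.97 tcp [0.4873 0.1332 0.2041] yaw_y 10.45 z [-3.e-04 -1.e-04 -1.e+00] F [-0.4  0.9  1.9] T [ 0.01 -0.06 -0.  ] open 0.044 ff 0.0 q [ 0.1   0.27 -0.58  1.94  0.18  0.98 -0.37]
tool d/100mm [0.007 0.009 0.626]
```

Call:
{"name": "step_arm", "arguments": {"commands": [[0.01, 0.01, 0.2, 0, 0, 0, 0.5], [0, 0, 0.2, 0, 0, 0, 0.5], [0, 0, 0.15, 0, 0, 0, 0.5], [0, 0, 0.07, 0, 0, 0, 0.5], [0, 0, 0, 0, 0, 0, 0.5], [0, 0, 0, 0, 0, 0, 0.6], [0, 0, 0, 0, 0, 0, 0.75], [0, 0, 0, 0, 0, 0, 0.85], [0, 0, 0, 0, 0, 0, 0.95], [0, 0, 0, 0, 0, 0, 1], [0, 0, 0, 0, 0, 0, 1], [0, 0, 0, 0, 0, 0, 1]], "squeeze": 18}}

```text
time_s: 17.48
tcp_pos: [0.4889, 0.1346, 0.1435]
tool_rot: [0.001, 0.639, 0.769, 0.001]
ft_force: [-1.8, -1.4, 8.3]
opening: 0.0098
finger_force: 38.8
```

Run:
```python
from h import *
st([.488,.134,.1415])
```

```text
t 17.48 tcp [0.4889 0.1346 0.1435] yaw_y 10.55 z [ 1.7e-03  1.0e-04 -1.0e+00] F [-1.8 -1.4  8.3] T [-0.25  0.32 -0.02] open 0.0098 ff 38.792445100843906 q [ 0.07  0.35 -0.55  2.    0.24  0.85 -0.43]
tool d/100mm [-0.004 -0.01   0.02 ]
```

Gripped at 9.8 mm. I'll ease off the downward load slightly and start the clockwise turn.

Call:
{"name": "step_arm", "arguments": {"commands": [[0, 0, -0.01, 0, 0, 0, 1], [0, 0, 0, 0, 0, 0.03, 1], [0, 0, 0, 0, 0, 0.05, 1], [0, 0, 0, 0, 0, 0.05, 1], [0, 0, 0, 0, 0, 0.05, 1], [0, 0, 0, 0, 0, 0.05, 1], [0, 0, 0, 0, 0, 0.05, 1], [0, 0, 0, 0, 0, 0.05, 1], [0, 0, 0, 0, 0, 0.05, 1], [0, 0, 0, 0, 0, 0.04, 1], [0, 0, 0, 0, 0, 0, 1], [0, 0, 0, 0, 0, 0, 1]]}}

```text
time_s: 18.98
tcp_pos: [0.4887, 0.1343, 0.1436]
tool_rot: [0.0, 0.905, 0.424, 0.0]
ft_force: [2.4, -1.6, 2.0]
opening: 0.0098
finger_force: 36.7
```

Run:
```python
from h import *
st([.488,.134,.1415])
```

```text
t 18.98 tcp [0.4887 0.1343 0.1436] yaw_y -39.76 z [ 1.e-03  1.e-04 -1.e+00] F [ 2.4 -1.6  2. ] T [-0.32 -0.47 -0.01] open 0.0098 ff 36.70969733968377 q [-0.07  0.33 -0.38  2.01  0.16  0.83 -1.24]
tool d/100mm [-0.007 -0.003  0.021]
```

Call:
{"name": "step_arm", "arguments": {"commands": [[0, 0, 0, 0, 0, 0.05, 1], [0, 0, 0, 0, 0, 0.05, 1], [0, 0, 0, 0, 0, 0.05, 1], [0, 0, 0, 0, 0, 0.05, 1], [0, 0, 0, 0, 0, 0.05, 1], [0, 0, 0, 0, 0, 0.05, 1], [0, 0, 0, 0, 0, 0.05, 1], [0, 0, 0, 0, 0, 0.05, 1], [0, 0, 0, 0, 0, 0.04, 1], [0, 0, 0, 0, 0, 0, 1], [0, 0, 0, 0, 0, 0, 1]]}}

```text
time_s: 20.35
tcp_pos: [0.4884, 0.134, 0.1436]
tool_rot: [0.0, 1.0, -0.022, 0.0]
ft_force: [1.5, -3.7, 4.6]
opening: 0.0095
finger_force: 36.8
```

Run:
```python
from h import *
st([.488,.134,.1415])
```

```text
t 20.35 tcp [0.4884 0.134  0.1436] yaw_y -92.54 z [ 4.e-04 -4.e-04 -1.e+00] F [ 1.5 -3.7  4.6] T [-0.78 -0.23  0.  ] open 0.0095 ff 36.8092190567404 q [-0.22  0.31 -0.2   2.02  0.08  0.82 -2.08]
tool d/100mm [-0.004  0.     0.021]
```

Call:
{"name": "step_arm", "arguments": {"commands": [[0, 0, 0, 0, 0, 0.025, 1], [0, 0, 0, 0, 0, 0.025, 1], [0, 0, 0, 0, 0, 0.015, 1], [0, 0, 0, 0, 0, 0, 1], [0, 0, 0, 0, 0, 0, 1], [0, 0, 0, 0, 0, 0, 1]]}}

```text
time_s: 21.1
tcp_pos: [0.4882, 0.1343, 0.1435]
tool_rot: [0.0, 0.996, -0.09, 0.0]
ft_force: [1.3, -2.9, 5.7]
opening: 0.0098
finger_force: 36.8
```

Run:
```python
from h import *
st([.488,.134,.1415])
```

```text
t 21.1 tcp [0.4882 0.1343 0.1435] yaw_y -100.38 z [ 1.e-04 -1.e-04 -1.e+00] F [ 1.3 -2.9  5.7] T [-0.76 -0.17 -0.04] open 0.0098 ff 36.8362620100379 q [-0.25  0.31 -0.17  2.02  0.07  0.82 -2.21]
tool d/100mm [-0.002  0.003  0.02 ]
```

Call:
{"name": "step_arm", "arguments": {"commands": [[0, 0, 0, 0, 0, 0.02, 1], [0, 0, 0, 0, 0, 0.02, 1], [0, 0, 0, 0, 0, 0, 1], [0, 0, 0, 0, 0, 0, 1]]}}

```text
time_s: 21.6
tcp_pos: [0.4881, 0.135, 0.1436]
tool_rot: [-0.0, 0.991, -0.132, 0.0]
ft_force: [0.7, -1.0, 5.1]
opening: 0.0095
finger_force: 36.8
```

Run:
```python
from h import *
st([.488,.134,.1415])
d=save('wrist','w5'); c=cv2.resize(d['color'][100:400,170:470],None,fx=2,fy=2,interpolation=cv2.INTER_CUBIC)
cv2.imwrite('pics/w5c.png',c)
```

```text
t 21.6 tcp [0.4881 0.135  0.1436] yaw_y -105.13 z [ 1.e-04  7.e-04 -1.e+00] F [ 0.7 -1.   5.1] T [-0.26 -0.03  0.02] open 0.0095 ff 36.83402767404914 q [-0.26  0.31 -0.16  2.02  0.06  0.82 -2.29]
tool d/100mm [0.002 0.01  0.021]
```

View pics/w5c.png

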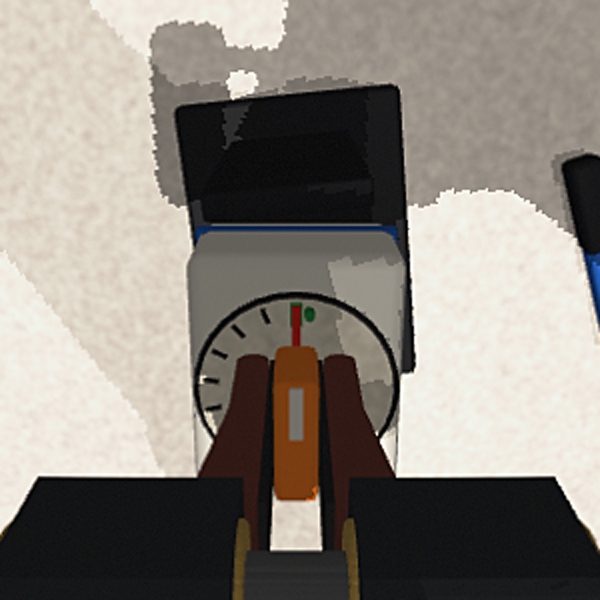

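The red pointer lies on the green stop at about crop (296,305). The housing has started to turn with the knob within its play, so the stop is engaged. Releasing and rising straight up to verify.

Call:
{"name": "step_arm", "arguments": {"commands": [[0, 0, 0, 0, 0, 0, 0.9], [0, 0, 0, 0, 0, 0, 0.75], [0, 0, 0, 0, 0, 0, 0.6], [0, 0, 0, 0, 0, 0, 0.5], [0, 0, 0, 0, 0, 0, 0.5], [0, 0, -0.1, 0, 0, 0, 0.5], [0, 0, -0.3, 0, 0, 0, 0.5], [0, 0, -0.4, 0, 0, 0, 0.5], [0, 0, -0.3, 0, 0, 0, 0.5], [0, 0, -0.1, 0, 0, 0, 0.3], [0, 0, 0, 0, 0, 0, 0], [0, 0, 0, 0, 0, 0, 0]]}}

```text
time_s: 23.15
tcp_pos: [0.4874, 0.1341, 0.262]
tool_rot: [0.001, 0.991, -0.133, -0.001]
ft_force: [-0.6, -0.1, 0.3]
opening: 0.0704
finger_force: 0.0
```

Run:
```python
from h import *
st(); d=save('wrist','w6'); T=save('top','t6'); S=save('side','s6')
c=cv2.resize(d['color'][130:290,230:390],(400,400),interpolation=cv2.INTER_CUBIC)
s=cv2.resize(S['color'][180:380,230:430],(400,400),interpolation=cv2.INTER_CUBIC)
cv2.imwrite('pics/fin.png',np.hstack([c,s]))
```

```text
t 23.15 tcp [0.4874 0.1341 0.262 ] yaw_y -105.24 z [-2.2e-03 -8.0e-04 -1.0e+00] F [-0.6 -0.1  0.3] T [0.06 0.01 0.01] open 0.0704 ff 0.0 q [-0.25  0.17 -0.16  1.9   0.03  1.08 -2.26]
```

View pics/fin.png

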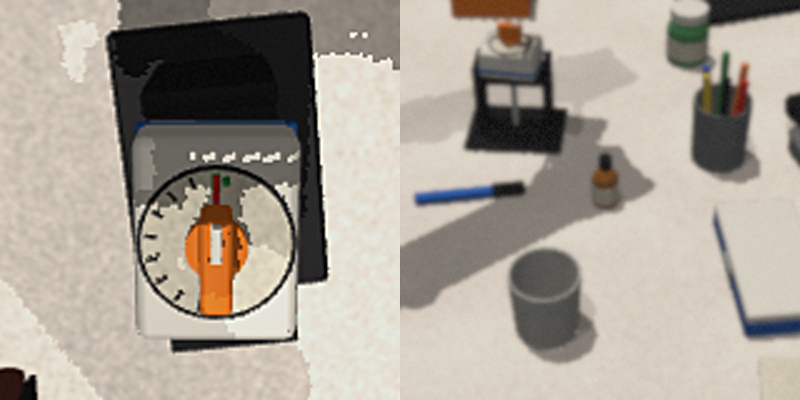

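The pointer is home on the green stop, the thermometer is upright and seated (turned a few degrees within its end play), and the cup and bystanders look undisturbed. The robot is clear of everything, so I'm handing in.

```bash
python3 -c "
from workcell import robot
print(robot.hand_in())"
```

```text
the job is handed in; nothing more can be done
None
```

I dipped the probe to well past half the cup's depth, lowered the thermometer back into its stand and let go, then turned the red pointer home to the green stop and handed in at about 23 s. The final pictures show the cup where it was and the thermometer upright, turned about 6° within its end play.

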